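Show the wide test coupon to the inspection camera

TASK

Two metal test coupons stand in slots under the loose lid of the round exposure chamber: lift the lid off by its knob and set it down (do not drop it), knob up, on the bare worktop clear of the chamber. Then take out the wider coupon and hold it up to the inspection camera, upright, a flat face square to the lens, the middle of that face straight in front of the middle of the lens and 12 cm from it (either face, same end up as it stood). Finish while still holding it there steadily in the gripper; leave the narrower coupon standing in its slot and do not disturb the other things on the worktop.

Things in the scene. Friction and masses are not known exactly. Their poses are not given: they have to be found in the camera images.
- chamber: Round grey base dish, fixed, 160 mm across. Origin: centre of its underside on the worktop; z up. Lid stands on its flange at z = 30 mm round a thin collar (136 mm across, top at z = 40). A rack inside (top at z = 28) has two slots 14 mm deep at x = -26 and x = +26 mm, y = 0; either may hold either coupon. Coupon faces look along chamber x. Yaw within 0.6 rad of 0.
- lid: Loose bare-metal hood, 149 mm across, about 0.25 kg. Origin: centre of its open lower rim; z up. Top of hood at z = 62 mm, then a neck, then a round black knob 30 mm across from z = 74 to 98. Coupons reach 48 mm above its rim inside: raise it over 50 mm before going sideways. Bare worktop for it: right of the chamber, around x = 0.43, y = -0.36 m in the robot's frame.
- wide_coupon: The wider of two bare steel coupons (told apart by width), loose, about 0.15 kg: 10 mm thick (x), 44 mm wide (y), 64 mm tall (z), a 7 mm hole through its faces 10 mm below the top. Origin: centre of its underside, 14 mm above the worktop at the start; both faces alike. Play in its slot about 1.2 mm to each side.
- coupon_mid (a point): The middle of the wide coupon, 32 mm above its origin; axes as the coupon's.
- narrow_coupon: The narrower steel coupon: 10 mm thick (x), 26 mm wide (y), 64 mm tall (z), standing in the other slot, parallel to the wide one, 52 mm from it centre to centre. It stays there.
- inspection_camera: Inspection camera on a post with a 100 x 100 mm foot, fixed, 205 mm high. Origin: centre of the foot's underside on the worktop. The lens looks level along the camera's own -x; its axis is 180 mm up and the lens front 70 mm from the origin. Yaw within 0.4 rad of 0: it looks roughly towards the robot.
- viewing_point (a point): The point on the lens axis 120 mm in front of the lens (190 mm from the camera's origin along its -x, 180 mm above the worktop) where the middle of the coupon is to be held; its x axis is the lens axis (pointing into the lens), z up.
- crucible: Bystander: small white porcelain crucible, 45 mm across, 49 mm high, on the worktop. Origin: centre of its underside.
- sample_jar: Bystander: white sample jar with a screw lid, 56 mm across, 76 mm high. Origin: centre of its underside.
- stopwatch: Bystander: black stopwatch lying flat, 97 x 91 mm with its cord, 18 mm high. Origin: centre of its underside.
Things that resemble listed ones, but are neither listed nor needed, are in the scene too. Leave any orange look-alike of the lid alone.

How it is judged (in metres and radians):
On the way, in this order (a step that is already met when the one before it is completed fails the run):
1. the lid has been set down knob up on the worktop, clear of the chamber, still held by its knob (height (world z) of lid between -0.004 and 0.008 m and angle between lid's own z axis and vertical below 0.1 rad and horizontal distance between lid and chamber above 0.158 m and contact force between the fingers and lid above 0.5 N), for 0.04 s.
2. the lid stands there released (height (world z) of lid between -0.004 and 0.008 m and angle between lid's own z axis and vertical below 0.1 rad and horizontal distance between lid and chamber above 0.158 m and contact force between the fingers and lid below 0.1 N and linear speed of lid below 0.02 m/s), for 0.2 s.
3. the wide coupon is lifted out by the gripper (height (world z) of wide_coupon above 0.085 m and contact force between the fingers and wide_coupon above 0.5 N), for 0.2 s.
At the end, for the whole second after the job is handed in: Wide coupon held still by the fingers, middle within 20 mm of the viewing point along the lens axis, 15 mm sideways and in height; upright, square to the lens within 0.15 rad. Lid released on the worktop, knob up, 158 mm+ from the chamber. Narrow coupon moved < 20 mm, bystanders < 30 mm (all of step 2 and x of coupon_mid in the frame of viewing_point between -0.02 and 0.02 m and y of coupon_mid in the frame of viewing_point between -0.015 and 0.015 m and z of coupon_mid in the frame of viewing_point between -0.015 and 0.015 m and angle between wide_coupon's own z axis and vertical below 0.15 rad and angle between the x axis of wide_coupon and the x axis of viewing_point, either way round below 0.15 rad and linear speed of wide_coupon below 0.02 m/s and angular speed of wide_coupon below 0.2 rad/s and contact force between the fingers and wide_coupon above 1 N and contact force between wide_coupon and inspection_camera below 0.1 N and distance of narrow_coupon from where it was at the start of the episode below 0.02 m and angle between narrow_coupon's own z axis and vertical below 0.25 rad and distance of each of crucible, sample_jar, stopwatch from where it was at the start of the episode below 0.03 m); the arm keeps its last pose, push and grip.
It fails at once if a bystander was pushed more than 30 mm (distance of any of crucible, sample_jar, stopwatch from where it was at the start of the episode above 0.03 m).
It fails at once if the narrow coupon was pulled up or knocked over (distance of narrow_coupon from where it was at the start of the episode above 0.02 m or angle between narrow_coupon's own z axis and vertical above 0.35 rad).
It fails at once if the inspection camera was struck with more than 15 N (contact force between any of the arm, the fingers, wide_coupon and inspection_camera above 15 N).
It also fails if it takes over 58 s, if anything falls off the work surface, if the arm or the gripper's body presses on something with over 40 N, if the wrist force passes 120 N, or if a joint passes its speed limit or range.

ROBOT

A 7-joint arm with a two-finger parallel gripper is mounted at the origin on a cart in front of the work surface, level with it; the furniture and walls round the work are solid. World frame = base frame: x ahead of the robot, y to its left, z up, the work surface at z = 0. Lengths are in mm, angles in rad, forces in N, time in s.
With the tool pointing down it reaches from about 350 to 900 mm from the base axis. Payload 7.2 kg.
Tool frame: the origin (TCP) lies on the centre line of the jaws, within the pads' length; the fingertips stand r.nose_length ahead of it and the grasp point (between the pads) lies 3 mm ahead of it (r.nose_length is the distance from the TCP to the fingertips, in mm); z points along the fingers, x is the direction in which the jaws open and shut, and the axes are right-handed (so a half turn about z gives the same grasp; the last joint's range is limited). The gripper opens to 88 mm and grips with 3 to 60 N. Pads are 20 mm wide; open, the fingers measure 115 mm over their backs; the gripper's body (75 mm by 178 mm) begins 61 mm behind the grasp point.
Start: joints at [1.063, 0.411, -0.013, 1.596, 0.006, 1.134, -0.082], TCP at [266.088, -565.531, 244.653] pointing down, gripper open.
Joint ranges: [-2.95, 2.95], [-0.29, 1.99], [-1.47, 1.44], [0.14, 2.54], [-1.03, 4.17], [0.13, 1.85], [-2.86, 2.86]. Speed limits (rad/s): [2.39, 2.39, 3.01, 3.01, 3.14, 3.14, 3.14].

INTERFACE

Orientations are given as [roll, pitch, yaw] about the fixed x, y, z axes, in that order (R = Rz(yaw) Ry(pitch) Rx(roll)).
In Python, from bench import r gives the robot as it stands.
- The arm moves only by the shell command python3 -m handwheel 'ROWS' [OPENING] [FORCE]. ROWS is JSON, a list of rows, each an object with "travel": the shift along the tool's x, y, z in mm, a list of three; "spin": the turn about the tool's z in degrees. In form: [{"travel": [x, y, z], "spin": spin}, ...]. A call has 1 to 5 rows; each row is the pose to reach, as a shift and turn from the pose measured when the call began, along the tool's axes at that moment; what a row does not reach only later rows make up. A row lasts 1/8 s, in which the tool goes at most 62.5 mm and 10.7 degrees, less where a joint would pass 70% of its speed; a pose out of reach is approached as far as the arm can. A call with a gripper value outside its range is refused whole. OPENING is the opening, from 0 (shut) to 1 (fully open), set as the call begins (- or left out, the last holds). The fingers move at their own pace and stop on an object; FORCE is the grip in N (left out, the last holds). Time passes only in rows, so rows that repeat a pose let the fingers close. It gives the time, the measured TCP pose, the force and the opening at its end, in the units of the state.
- r.sense(): the state, without advancing time (a new reading comes with each control period).
- r.read_camera(name): name is "side" or "top"; returns a dict with "image" (420x560x3 uint8, red, green, blue), "range_z" (420x560 float32, mm along the optical axis (not along the pixel's ray), 0 where there is no reading), "camera_matrix" (3x3 intrinsics, pixels), "R" (3x3) and "t" (3): a world point X has camera coordinates R X + t. Camera axes: x right, y down, z forward; pixel columns grow to the right and rows downward; lengths in mm; the calibration is good to about 2 mm. A picture is of the moment at which its call begins.
- r.finish_job(): hands the job in, once; it reports no verdict.
The state is a dict: "t": time; "joints": joint angles; "qd": joint speeds; "joint_torque": joint torques, N m; "position": TCP position; "tcp_rot": TCP orientation; "contact_force": force on the tool from outside, world axes, zero at the start; "torque": the same for the moment, N m; "width": finger opening in mm.
Only numpy, scipy, OpenCV 4.12 (cv2) and the standard library are available. Lean on these libraries where they do the work, as an engineer would, in place of code of your own. Each camera call takes 0.05 s, during which the arm holds its last target.

## Working session

There is one attempt and no reset: what is moved stays moved. The work goes in short steps, Python scripts to look and compute and a shell command to move; the robot and the scene stay as the last step left them, time stands still between calls to the robot, and variables do not carry over. Pictures are saved under pics/ and viewed, and the job is handed in when it is done.

```bash
ls; mkdir -p pics; python3 - <<'E'
from bench import r
import cv2,numpy as np
print(r.sense(), r.nose_length)
for n in("side","top"):
    c=r.read_camera(n); cv2.imwrite(f"pics/{n}0.png",c["image"][:,:,::-1]); np.savez(f"{n}0.npz",**c)
    print(n,c["camera_matrix"],c["R"],c["t"])
E
```

```text
pics
{'t': 0.0, 'joints': array([ 1.06278014,  0.41189015, -0.01272337,  1.59701786,  0.00561011,
        1.13431826, -0.08218421]), 'qd': array([ 0.00062367, -0.00058738,  0.0004588 , -0.00107186, -0.00011418,
       -0.00156589,  0.00130418]), 'joint_torque': array([ 6.52561107e-05, -5.87942111e+01,  6.41586129e-01, -2.91076666e+01,
       -5.37644536e-02,  1.82827888e-02,  1.83499615e-04]), 'position': array([ 265.87699337, -565.11195791,  243.82579995]), 'tcp_rot': array([ 3.14147469e+00,  1.59353878e-03, -1.13092525e+00]), 'contact_force': array([-0.11245839,  0.32197388,  0.30061376]), 'torque': array([0.00622322, 0.02394269, 0.00668613]), 'width': 87.5377932198666} 22.0
side [[509.96844854   0.         273.47920403]
 [  0.         509.96844854 202.12829208]
 [  0.           0.           1.        ]] [[-0.97573337 -0.21890437  0.00502588]
 [-0.14083877  0.60986195 -0.77989284]
 [ 0.16765686 -0.76167531 -0.62589288]] [ 507.22470544  233.43560194 1724.08063002]
top [[402.72224743   0.         279.88459533]
 [  0.         402.72224743 207.59866848]
 [  0.           0.           1.        ]] [[ 0.02028934 -0.99968249  0.01494207]
 [-0.98642375 -0.02245176 -0.1626779 ]
 [ 0.16296173 -0.01143858 -0.98656608]] [-118.87131644  563.79581234 1451.38670582]
```

View pics/side0.png

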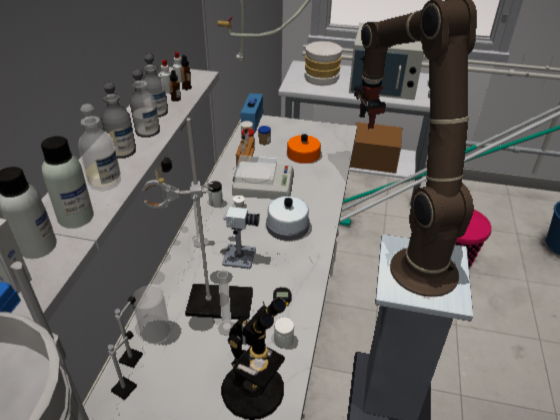

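View pics/top0.png

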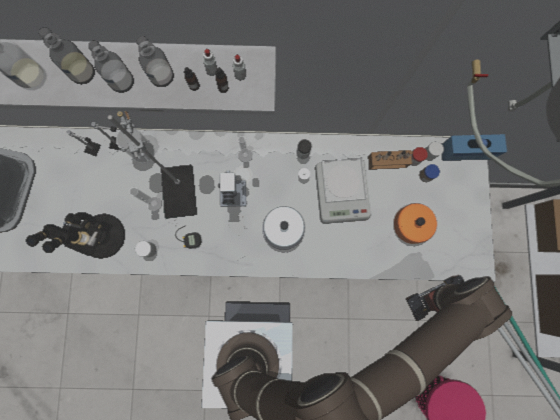

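```bash
cat > h.py <<'E'
import numpy as np,cv2
def cam(n,tag): return dict(np.load(f"{n}{tag}.npz"))
def snap(n,tag):
    from bench import r
    c=r.read_camera(n); np.savez(f"{n}{tag}.npz",**c); cv2.imwrite(f"pics/{n}{tag}.png",c["image"][:,:,::-1]); return c
def crop(c,x0,y0,x1,y1,s,name): cv2.imwrite(f"pics/{name}.png",cv2.resize(c["image"][y0:y1,x0:x1,::-1],None,fx=s,fy=s,interpolation=cv2.INTER_CUBIC))
def cloud(c):
    K=c["camera_matrix"];z=c["range_z"].astype(float)
    v,u=np.mgrid[:z.shape[0],:z.shape[1]]
    P=np.stack([(u-K[0,2])/K[0,0]*z,(v-K[1,2])/K[1,1]*z,z],-1)
    W=(P-c["t"])@c["R"]; W[z==0]=np.nan
    return W
def ray(c,u,v,h):
    K=c["camera_matrix"];d=np.array([(u-K[0,2])/K[0,0],(v-K[1,2])/K[1,1],1])@c["R"]
    o=-c["t"]@c["R"]; return o+d*(h-o[2])/d[2]
def proj(c,X):
    p=c["R"]@np.asarray(X,float)+c["t"]; q=c["camera_matrix"]@p; return q[:2]/q[2]
E
python3 - <<'E'
from h import *
s=cam("side","0");t=cam("top","0")
crop(s,180,110,340,280,4.5/1.35*1,"s0c"); crop(t,120,130,440,270,2.5,"t0c")
for n,c in(("top",t),("side",s)):
    W=cloud(c)
    for nm,(lo,hi) in dict(knob=((380,-260,110),(640,-20,140)),lid=((380,-260,80),(640,-20,96)),cam=((380,-30,60),(680,200,215))).items():
        m=np.all((W>lo)&(W<hi),-1); P=W[m]
        if len(P): print(n,nm,len(P),P.min(0).round(),P.max(0).round(),np.median(P,0).round(1),((P.min(0)+P.max(0))/2).round(1))
E
```

```text
top knob 56 [ 478. -132.  116.] [ 506. -107.  134.] [ 491.6 -118.2  129.2] [ 492.1 -119.6  125. ]
top lid 1072 [ 421. -191.   80.] [567. -47.  96.] [ 489.4 -119.1   91.6] [ 493.8 -118.8   88.1]
top cam 472 [553.  49. 147.] [668. 111. 214.] [608.9  73.  203.1] [610.4  80.4 180.7]
side knob 66 [ 479. -132.  111.] [ 509. -100.  133.] [ 492.2 -112.   124.4] [ 493.6 -115.7  121.7]
side lid 726 [ 419. -260.   80.] [639. -39.  96.] [ 488.  -100.5   90.7] [ 529.2 -149.5   88. ]
side cam 688 [554.  50.  61.] [670. 119. 212.] [618.   90.4 191. ] [611.9  84.3 136.6]
```

```bash
ls pics
```

```text
s0c.png
side0.png
t0c.png
top0.png
```

View pics/s0c.png

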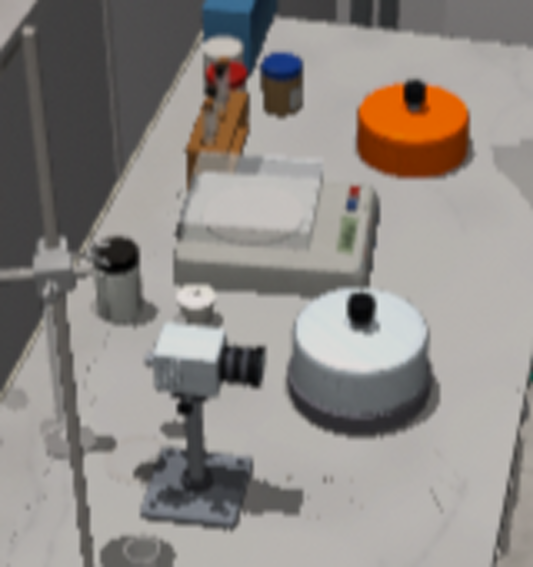

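View pics/t0c.png

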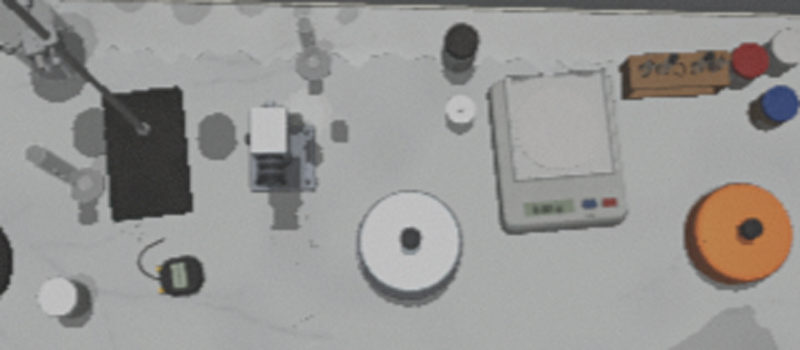

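```bash
python3 - <<'E'
from h import *
for n in("top","side"):
    c=cam(n,"0");W=cloud(c);g=cv2.cvtColor(c["image"],cv2.COLOR_RGB2GRAY)
    u,v=proj(c,(492,-119,116)); print(n,"knob px",u,v)
    yy,xx=np.mgrid[:420,:560]
    m=((abs(xx-u)<14)&(abs(yy-v)<14)&(g<90)).astype(np.uint8)
    k,l,st,ce=cv2.connectedComponentsWithStats(m)
    i=1+np.argmax(st[1:,4]); print(st[i],ce[i],[ray(c,*ce[i],h).round(1) for h in(114,118,128)])
    # lid top plane
    m=(W[...,2]>84)&(W[...,2]<97)&(np.hypot(W[...,0]-492,W[...,1]+119)<90)
    P=W[m][:,:2].astype(np.float32); print("lid circle",cv2.minEnclosingCircle(P),np.median(W[m][:,2]))
    # camera top
    m=(W[...,2]>196)&(W[...,2]<215)&(abs(W[...,0]-610)<80)&(abs(W[...,1]-80)<60)
    P=W[m]; print("camtop",len(P),np.median(P[:,2]),cv2.minAreaRect(P[:,:2].astype(np.float32)))
    m=(W[...,2]>130)&(W[...,2]<215)&(abs(W[...,0]-610)<80)&(abs(W[...,1]-80)<60)
    P=W[m]; print("camhead",len(P),cv2.minAreaRect(P[:,:2].astype(np.float32)))
    m=(W[...,2]>5)&(W[...,2]<30)&(abs(W[...,0]-610)<80)&(abs(W[...,1]-80)<75)
    P=W[m]; print("foot",len(P),cv2.minAreaRect(P[:,:2].astype(np.float32)))
    wt=(abs(W[...,0]-430)<40)&(abs(W[...,1]+360)<40); print("worktop z",np.median(W[wt][:,2]))
c=cam("top","0");crop(c,200,150,270,230,8,"tcam");crop(cam("side","0"),200,185,280,285,6,"scam")
E
```

```text
top knob px 283.23659437647973 225.27960269251122
[281 222   7   8  49] [283.93877551 225.30612245] [array([ 492.2, -121.5,  114. ]), array([ 491.7, -121.4,  118. ]), array([ 490.5, -121.2,  128. ])]
lid circle ((492.7983703613281, -119.24561309814453), 73.7947006225586) 92.07248238390132
camtop 348 204.80491095801045 ((604.700927734375, 75.38409423828125), (100.69420623779297, 51.14679718017578), 2.7673254013061523)
camhead 472 ((610.2523803710938, 80.42715454101562), (114.24823760986328, 61.439918518066406), 1.821419596672058)
foot 444 ((610.74267578125, 80.15755462646484), (149.3448944091797, 158.54074096679688), 89.88412475585938)
worktop z 1.3520013959955888
side knob px 288.515084332771 202.43623564949877
[284 198   8  11  73] [287.8630137  202.78082192] [array([ 494.3, -119. ,  114. ]), array([ 493.4, -114.1,  118. ]), array([ 491.2, -101.9,  128. ])]
lid circle ((494.57659912109375, -114.9629135131836), 76.2264175415039) 91.16417154294379
camtop 288 203.58647677470913 ((606.07861328125, 77.70364379882812), (100.71282958984375, 57.17346954345703), 4.936464309692383)
camhead 616 ((611.32568359375, 83.28839111328125), (116.87477111816406, 67.38534545898438), 7.662625789642334)
foot 624 ((608.9266357421875, 80.34233856201172), (149.11480712890625, 152.11968994140625), 89.50743103027344)
worktop z 0.6296344251742779
```

```bash
sleep 0
```

```text
(no output)
```

View pics/tcam.png

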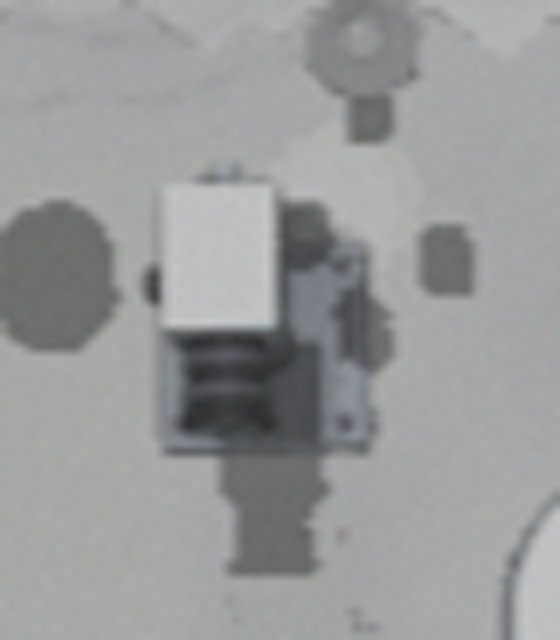

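View pics/scam.png

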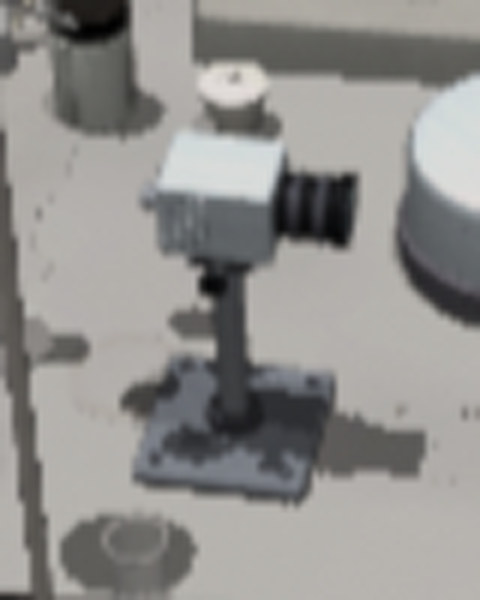

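```bash
python3 - <<'E'
from h import *
c=cam("top","0");o=lambda p,s,q:((p[0]+.5)/s-.5+q[0],(p[1]+.5)/s-.5+q[1])
f=[ray(c,*o(p,8,(200,150)),8)[:2] for p in((163,449),(371,452),(370,241))]
b=[ray(c,*o(p,8,(200,150)),205)[:2] for p in((160,183),(278,183),(278,330),(160,328))]
ang=lambda a,b:np.degrees(np.arctan2(*(b-a)[::-1]))
print(np.round(f,1),"front edge len",np.linalg.norm(f[1]-f[0]),"ang(-90=>yaw0)",ang(f[0],f[1]),"side",np.linalg.norm(f[2]-f[1]),ang(f[1],f[2]),"centre",(f[0]+f[2])/2)
print(np.round(b,1),np.linalg.norm(b[1]-b[0]),ang(b[0],b[1]),ang(b[3],b[2]),ang(b[2],b[1]),ang(b[3],b[0]),"mid",np.mean(b,0))
s=cam("side","0")
q=[ray(s,*o(p,6,(200,185)),8)[:2] for p in((175,355),(335,375),(305,490),(135,477))]
print("side foot",np.round(q,1),np.mean(q,0),[np.linalg.norm(q[i]-q[i-1]).round(1) for i in range(4)],ang(q[1],q[0]),ang(q[2],q[3]),ang(q[3],q[0]),ang(q[2],q[1]))
q=[ray(s,*o(p,6,(200,185)),205)[:2] for p in((178,130),(285,138),(272,182),(157,174))]
print("side box",np.round(q,1),np.mean(q,0),[np.linalg.norm(q[i]-q[i-1]).round(1) for i in range(4)],ang(q[1],q[0]),ang(q[2],q[3]))
E
```

```text
[[574.9 121.6]
 [575.7  22.5]
 [678.8  26.5]] front edge len 99.06283954993775 ang(-90=>yaw0) -89.53161470510902 side 103.21350719313304 2.2149368435111483 centre [626.83094726  74.02363734]
[[655.4 100.4]
 [656.6  50.9]
 [593.5  48.5]
 [593.2  97.7]] 49.540037545368094 -88.6182295058523 -89.65148902288807 2.215800954367325 2.555780870311126 mid [624.65612512  74.38268912]
side foot [[676.9  26.3]
 [580.4  21.7]
 [573.9 116. ]
 [670.3 127.7]] [625.37252816  72.9392449 ] [np.float64(101.6), np.float64(96.7), np.float64(94.6), np.float64(97.2)] 2.7821886504287634 6.911595621849162 -86.30277211373685 -86.07796617744108
side box [[657.   53.2]
 [598.5  46.7]
 [595.7  84. ]
 [657.3  91.5]] [627.13154142  68.85231789] [np.float64(38.3), np.float64(58.9), np.float64(37.4), np.float64(62.1)] 6.297136457589409 6.856756848192718
```

```bash
cat >> h.py <<'E'
def togo(X,yaw=None):
    """shift in tool axes and spin (deg) to get TCP to X (mm), tool-down yaw (rad, mod pi)"""
    from bench import r
    from scipy.spatial.transform import Rotation as Ro
    s=r.sense();R=Ro.from_euler("xyz",s["tcp_rot"]).as_matrix()
    print("t %.2f"%s["t"],"pos",s["position"].round(1),"rot",s["tcp_rot"].round(3),"F",s["contact_force"].round(1),"w %.1f"%s["width"],"q",s["joints"].round(2))
    print("travel",(R.T@(np.asarray(X)-s["position"])).round(1))
    if yaw is not None:
        d=(s["tcp_rot"][2]-yaw+np.pi/2)%np.pi-np.pi/2   # spin about tool z (down) lowers yaw
        print("spin",np.degrees(d).round(1))
E
python3 -c "
from h import *
togo((493,-119,200))"
```

```text
t 0.10 pos [ 265.9 -565.2  243.9] rot [ 3.141e+00  1.000e-03 -1.131e+00] F [-0.4 -1.   0.4] w 88.0 q [ 1.06  0.41 -0.01  1.6   0.01  1.13 -0.08]
travel [-306.9 -395.5   44.3]
```

```bash
python3 -m handwheel '[{"travel":[-60,-78,0],"spin":0},{"travel":[-95,-125,0],"spin":0},{"travel":[-130,-170,0],"spin":0},{"travel":[-165,-215,0],"spin":0},{"travel":[-200,-260,0],"spin":0}]' 1 30; python3 -c "
from h import *
togo((493,-119,200))"
```

```text
t: 0.72
position: [409.3, -285.6, 244.1]
tcp_rot: [3.141, 0.001, -1.131]
contact_force: [0.7, -0.7, -0.1]
width: 87.8
t 0.72 pos [ 409.3 -285.6  244.1] rot [ 3.141e+00  1.000e-03 -1.131e+00] F [ 0.7 -0.7 -0.1] w 87.8 q [ 0.66  0.21 -0.17  1.89  0.04  1.05 -0.66]
travel [-115.1 -146.6   44.2]
```

```bash
python3 -m handwheel '[{"travel":[-38,-48,0],"spin":0},{"travel":[-76,-97,15],"spin":0},{"travel":[-115,-146,40],"spin":0},{"travel":[-115,-146,44],"spin":0},{"travel":[-115,-146,44],"spin":0}]'; python3 -c "
from h import *
snap('side','1');c=snap('top','1')
togo((493,-119,119))
crop(cam('side','1'),220,120,360,260,4,'s1c');crop(c,200,130,360,270,4,'t1c')"
```

```text
t: 1.35
position: [491.9, -119.3, 199.5]
tcp_rot: [3.14, 0.002, -1.13]
contact_force: [0.0, 0.1, 0.2]
width: 88.1
t 1.45 pos [ 492.  -121.   200.4] rot [ 3.141e+00  1.000e-03 -1.133e+00] F [-0.4 -0.2  0.6] w 87.7 q [ 0.38  0.28 -0.29  1.92  0.09  0.96 -1.08]
travel [-1.3 -1.7 81.4]
```

View pics/s1c.png

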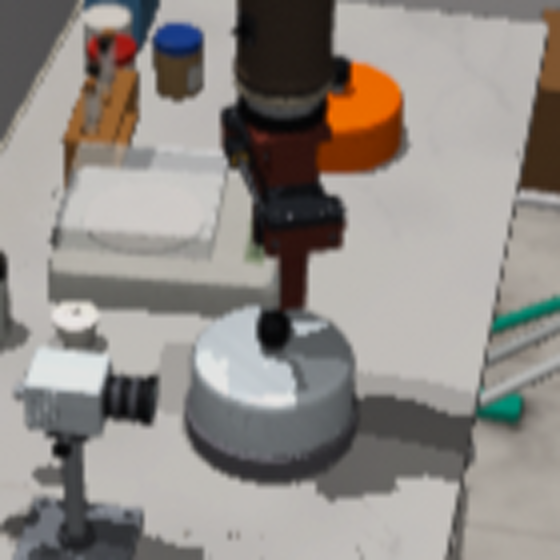

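View pics/t1c.png

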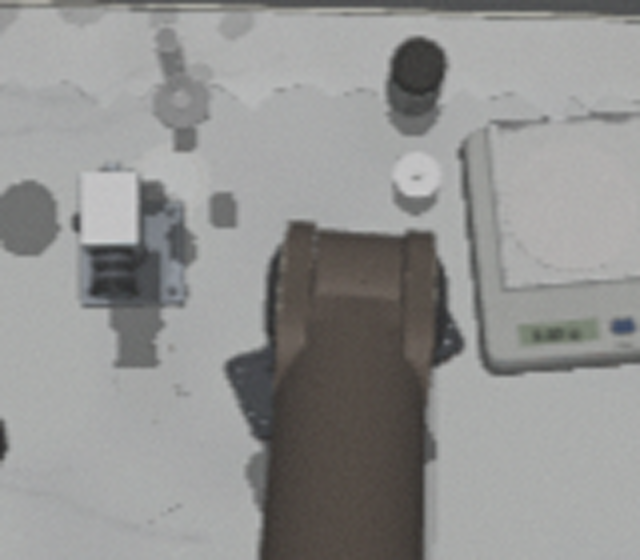

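The gripper stands over the knob (side crop ~(273,330)), centred within a few mm. Descending.

```bash
python3 -m handwheel '[{"travel":[-1,-2,35],"spin":0},{"travel":[-1,-2,65],"spin":0},{"travel":[-1,-2,80],"spin":0},{"travel":[-1,-2,81],"spin":0},{"travel":[-1,-2,81],"spin":0}]'; python3 -m handwheel '[{"travel":[0,0,0],"spin":0},{"travel":[0,0,0],"spin":0},{"travel":[0,0,0],"spin":0},{"travel":[0,0,0],"spin":0},{"travel":[0,0,0],"spin":0}]' 0 8;  python3 -c "
from h import *
togo((493,-119,200))"
```

```text
t: 2.08
position: [493.9, -119.7, 120.4]
tcp_rot: [-3.141, -0.0, -1.134]
contact_force: [0.9, 0.1, 0.2]
width: 88.1
t: 2.7
position: [493.9, -119.6, 120.3]
tcp_rot: [-3.141, -0.0, -1.134]
contact_force: [-0.4, -0.1, -0.6]
width: 41.3
t 2.70 pos [ 493.9 -119.6  120.3] rot [-3.141 -0.    -1.134] F [-0.4 -0.1 -0.6] w 41.3 q [ 0.36  0.38 -0.27  1.99  0.14  0.79 -1.12]
travel [ -0.9   0.5 -79.7]
```

```bash
for i in 1 2; do python3 -m handwheel '[{"travel":[0,0,0],"spin":0},{"travel":[0,0,0],"spin":0}]' 0 8; done;  python3 -c "
from h import *
togo((493,-119,220))"
```

```text
t: 2.95
position: [493.9, -119.7, 120.3]
tcp_rot: [-3.141, -0.0, -1.134]
contact_force: [0.5, -0.3, 0.0]
width: 29.8
t: 3.2
position: [493.9, -119.7, 120.3]
tcp_rot: [-3.141, -0.0, -1.134]
contact_force: [-0.5, -0.5, -0.3]
width: 29.5
t 3.20 pos [ 493.9 -119.7  120.3] rot [-3.141 -0.    -1.134] F [-0.5 -0.5 -0.3] w 29.5 q [ 0.36  0.38 -0.27  1.99  0.14  0.79 -1.12]
travel [ -1.1   0.5 -99.7]
```

Knob gripped at 29.5 mm with no side load. Tighten and lift slowly first.

```bash
python3 -m handwheel '[{"travel":[0,0,0],"spin":0},{"travel":[0,0,0],"spin":0},{"travel":[0,0,-5],"spin":0},{"travel":[0,0,-12],"spin":0},{"travel":[0,0,-20],"spin":0}]' 0 40; python3 -m handwheel '[{"travel":[0,0,-20],"spin":0},{"travel":[0,0,-40],"spin":0},{"travel":[0,0,-60],"spin":0},{"travel":[0,0,-75],"spin":0},{"travel":[0,0,-75],"spin":0}]';  python3 -c "
from h import *
c=snap('side','2');crop(c,200,110,360,260,4,'s2c');W=cloud(c)
togo((430,-360,215))"
```

```text
t: 3.82
position: [493.9, -119.7, 140.9]
tcp_rot: [-3.141, -0.0, -1.134]
contact_force: [-0.4, -0.8, -1.8]
width: 29.2
t: 4.45
position: [494.5, -119.8, 217.0]
tcp_rot: [-3.14, -0.002, -1.134]
contact_force: [0.4, 0.3, -2.4]
width: 29.5
t 4.50 pos [ 493.9 -119.8  216.1] rot [-3.141e+00 -1.000e-03 -1.134e+00] F [-0.1  0.9 -3. ] w 29.4 q [ 0.39  0.26 -0.29  1.9   0.09  1.   -1.08]
travel [190.6 159.6   1.1]
```

View pics/s2c.png

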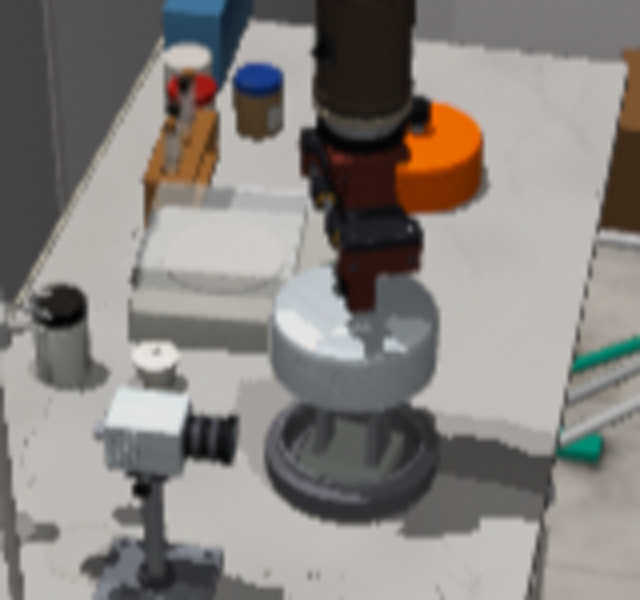

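The lid (crop ~(355,335)) hangs level, clear of the coupons (~(325,430), (378,440)). Carry to the free spot.

```bash
python3 -m handwheel '[{"travel":[25,21,0],"spin":0},{"travel":[60,50,0],"spin":0},{"travel":[95,80,0],"spin":0},{"travel":[130,109,0],"spin":0},{"travel":[160,134,0],"spin":0}]'; python3 -m handwheel '[{"travel":[20,17,0],"spin":0},{"travel":[31,26,10],"spin":0},{"travel":[31,26,30],"spin":0},{"travel":[31,26,50],"spin":0},{"travel":[31,26,70],"spin":0}]';  python3 -c "
from h import *
togo((430,-360,90.3))"
```

```text
t: 5.12
position: [439.0, -322.9, 215.0]
tcp_rot: [3.141, 0.001, -1.135]
contact_force: [-0.2, -0.4, -2.2]
width: 29.3
t: 5.75
position: [428.5, -360.7, 143.0]
tcp_rot: [3.141, 0.002, -1.133]
contact_force: [-0.4, -0.6, -2.4]
width: 29.5
t 5.75 pos [ 428.5 -360.7  143. ] rot [ 3.141e+00  2.000e-03 -1.133e+00] F [-0.4 -0.6 -2.4] w 29.5 q [ 0.73  0.42 -0.15  1.85  0.08  0.88 -0.59]
travel [ 0.2 -1.7 52.7]
```

```bash
python3 -m handwheel '[{"travel":[0,0,15],"spin":0},{"travel":[0,0,30],"spin":0},{"travel":[0,0,40],"spin":0},{"travel":[0,0,45],"spin":0},{"travel":[0,0,47],"spin":0}]'; python3 -m handwheel '[{"travel":[0,0,1],"spin":0},{"travel":[0,0,2],"spin":0},{"travel":[0,0,3],"spin":0},{"travel":[0,0,3],"spin":0}]';  python3 -c "
from h import *
togo((430,-360,90.3))"
```

```text
t: 6.38
position: [428.5, -360.7, 96.0]
tcp_rot: [3.141, 0.002, -1.134]
contact_force: [-0.5, 0.0, -2.5]
width: 29.6
t: 6.88
position: [428.6, -360.7, 93.1]
tcp_rot: [3.141, 0.002, -1.133]
contact_force: [0.7, -0.5, -2.1]
width: 29.3
t 6.88 pos [ 428.6 -360.7   93.1] rot [ 3.141e+00  2.000e-03 -1.133e+00] F [ 0.7 -0.5 -2.1] w 29.3 q [ 0.72  0.49 -0.14  1.89  0.09  0.77 -0.6 ]
travel [-0.  -1.6  2.8]
```

```bash
python3 -m handwheel '[{"travel":[0,0,1],"spin":0},{"travel":[0,0,2],"spin":0},{"travel":[0,0,3],"spin":0},{"travel":[0,0,3],"spin":0}]';  python3 -c "
from h import *
togo((430,-360,90.3))"
```

```text
t: 7.38
position: [428.6, -360.7, 90.3]
tcp_rot: [3.141, 0.002, -1.134]
contact_force: [-1.6, 1.3, 1.6]
width: 29.7
t 7.38 pos [ 428.6 -360.7   90.3] rot [ 3.141e+00  2.000e-03 -1.134e+00] F [-1.6  1.3  1.6] w 29.7 q [ 0.72  0.49 -0.14  1.89  0.1   0.77 -0.61]
travel [-0.  -1.6 -0. ]
```

Contact: load went from -2.4 to +1.6 N. Hold briefly, then release.

```bash
python3 -m handwheel '[{"travel":[0,0,0],"spin":0},{"travel":[0,0,0],"spin":0}]'; python3 -m handwheel '[{"travel":[0,0,0],"spin":0},{"travel":[0,0,0],"spin":0},{"travel":[0,0,0],"spin":0},{"travel":[0,0,0],"spin":0},{"travel":[0,0,0],"spin":0}]' 1; python3 -m handwheel '[{"travel":[0,0,0],"spin":0},{"travel":[0,0,-15],"spin":0},{"travel":[0,0,-60],"spin":0},{"travel":[0,0,-110],"spin":0},{"travel":[0,0,-110],"spin":0}]'; python3 -c "
from h import *
snap('side','3');c=snap('top','3')
crop(c,200,130,420,300,3.5,'t3c');crop(cam('side','3'),200,110,360,260,4,'s3c')
togo((430,-360,90.3))"
```

```text
t: 7.62
position: [428.6, -360.7, 90.3]
tcp_rot: [3.141, 0.002, -1.134]
contact_force: [-1.0, 0.3, 0.7]
width: 29.2
t: 8.25
position: [428.6, -360.7, 90.4]
tcp_rot: [3.141, 0.002, -1.133]
contact_force: [0.7, -0.8, 0.5]
width: 75.7
t: 8.88
position: [430.8, -362.3, 205.5]
tcp_rot: [-3.138, -0.006, -1.134]
contact_force: [-0.6, -0.4, -0.1]
width: 87.4
t 8.97 pos [ 428.9 -361.   201.5] rot [-3.141  0.    -1.134] F [ 0.4  0.9 -0.3] w 87.7 q [ 0.74  0.35 -0.16  1.8   0.06  1.   -0.58]
travel [ -0.4  -1.4 111.2]
```

View pics/t3c.png

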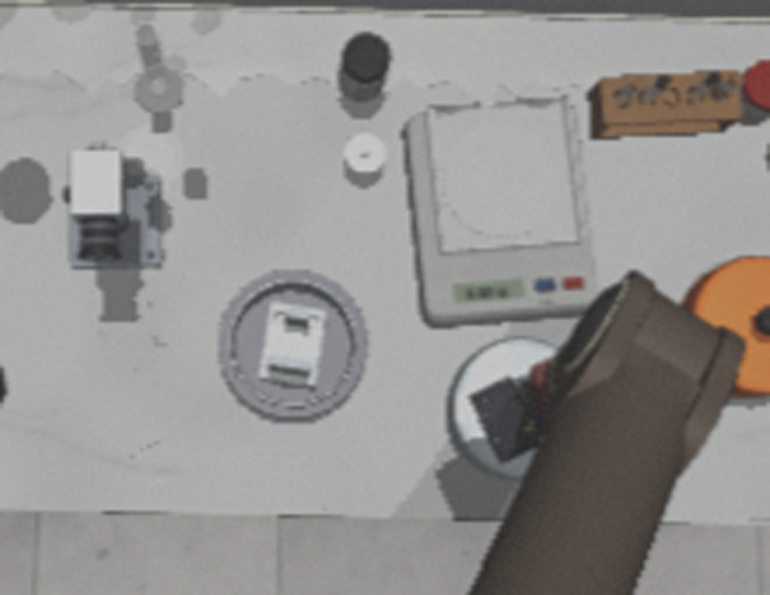

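View pics/s3c.png

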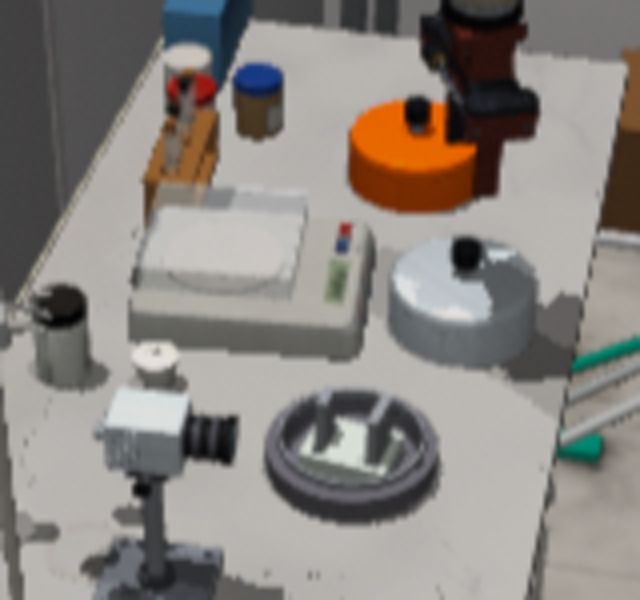

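The lid stands free at right (top crop ~(515,405)); chamber open at ~(293,345). Zoom on the coupons.

```bash
python3 - <<'E'
from h import *
crop(cam("top","3"),258,200,310,255,10,"t3d");crop(cam("side","3"),262,202,314,244,12,"s3d")
for n in("top","side"):
    c=cam(n,"3");W=cloud(c)
    m=(W[...,2]>60)&(W[...,2]<90)&(np.hypot(W[...,0]-493,W[...,1]+119)<60)
    ys,xs=np.where(m)
    for y,x in zip(ys,xs): print(n,x,y,W[y,x].round(0)) if len(ys)<40 else 0
    print(len(ys))
E
```

```text
63
77
```

```bash
sleep 0
```

```text
(no output)
```

View pics/t3d.png

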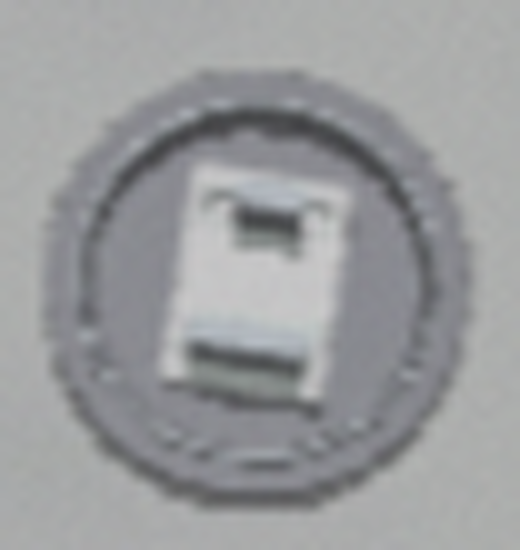

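View pics/s3d.png

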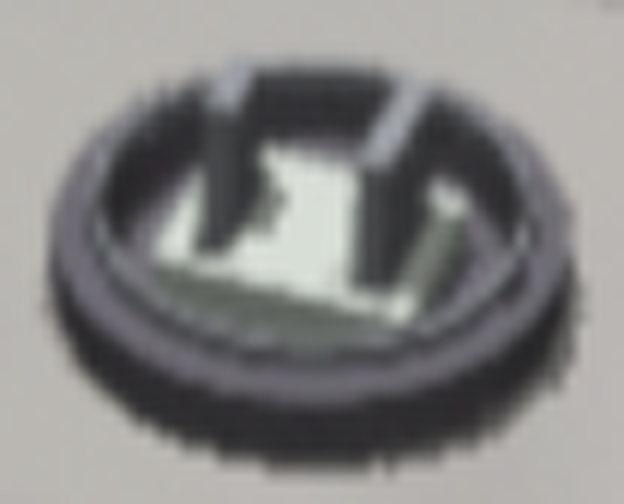

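```bash
python3 - <<'E'
from h import *
ang=lambda d:np.degrees(np.arctan2(d[1],d[0]))
for n in("top","side"):
    c=cam(n,"3");W=cloud(c)
    for zlo in (55,70):
      m=(W[...,2]>zlo)&(W[...,2]<90)&(np.hypot(W[...,0]-493,W[...,1]+119)<60)
      k,l,st,ce=cv2.connectedComponentsWithStats(m.astype(np.uint8))
      for i in range(1,k):
        P=W[l==i]
        if len(P)>8: print(n,zlo,len(P),P.mean(0).round(1),np.median(P[:,2]).round(1),[np.round(q,1) for q in cv2.minAreaRect(P[:,:2].astype(np.float32))])
c=cam("top","3")
o=lambda p:((p[0]+.5)/10-.5+258,(p[1]+.5)/10-.5+200)
# rack top corners z=28
R=[ray(c,*o(p),28)[:2] for p in((192,165),(350,187),(322,405),(160,380))]
print("rack",np.round(R,1),np.mean(R,0),[np.linalg.norm(R[i]-R[i-1]).round(1) for i in range(4)],ang(R[0]-R[3]),ang(R[1]-R[2]),ang(R[0]-R[1])-90,ang(R[3]-R[2])-90)
# flange outer
W=cloud(c)
m=(W[...,2]>20)&(W[...,2]<50)&(np.hypot(W[...,0]-493,W[...,1]+119)<95); print("dish",cv2.minEnclosingCircle(W[m][:,:2].astype(np.float32)))
# wide top face: front-edge/back-edge corners
for h,pp in((78,((190,345),(308,365),(192,320),(310,335))),):
    q=[ray(c,*o(p),h)[:2] for p in pp]; print("wide top",np.round(q,1),np.mean(q,0),ang(q[0]-q[1])-90,ang(q[2]-q[3])-90,np.linalg.norm(q[0]-q[1]))
s=cam("side","3");o2=lambda p:((p[0]+.5)/12-.5+262,(p[1]+.5)/12-.5+202)
q=[ray(s,*o2(p),78)[:2] for p in((362,165),(388,168),(428,82),(400,75))]
print("wide side",np.round(q,1),np.mean(q,0),np.linalg.norm(q[0]-q[3]),np.linalg.norm(q[0]-q[1]),ang(q[0]-q[3])-90,ang(q[1]-q[2])-90)
q=[ray(s,*o2(p),78)[:2] for p in((212,105),(240,107),(255,68),(228,65))]
print("narrow side",np.round(q,1),np.mean(q,0),np.linalg.norm(q[0]-q[3]),ang(q[0]-q[3])-90)
E
```

```text
top 55 25 [ 518.1 -122.5   77. ] 78.5 [array([ 519.1, -122.3]), array([23.2, 10.5]), np.float64(82.0)]
top 55 40 [ 466.9 -116.1   78. ] 78.9 [array([ 467.2, -116. ]), array([43.2, 10.6]), np.float64(82.4)]
top 70 22 [ 518.6 -122.5   78.8] 79.2 [array([ 519.1, -122.4]), array([23.2, 10.5]), np.float64(81.5)]
top 70 37 [ 467.1 -116.6   79.4] 79.6 [array([ 467.2, -116. ]), array([43.2, 10.6]), np.float64(82.4)]
side 55 39 [ 518.8 -118.3   70.5] 69.7 [array([ 519.6, -122.1]), array([40.6, 11.9]), np.float64(82.4)]
side 55 51 [ 467.3 -108.9   71.4] 74.0 [array([ 467.2, -113.7]), array([49.5, 12.4]), np.float64(84.5)]
side 70 19 [ 519.6 -120.4   77.9] 78.4 [array([ 518.2, -126. ]), array([31.4, 11.6]), np.float64(76.2)]
side 70 30 [ 467.4 -112.8   77.7] 77.7 [array([ 467.1, -115.4]), array([46.1, 12.4]), np.float64(84.5)]
rack [[ 536.9  -95.8]
 [ 529.9 -155.3]
 [ 447.9 -146.1]
 [ 455.9  -85.7]] [ 492.65122725 -120.72181252] [np.float64(81.7), np.float64(59.9), np.float64(82.6), np.float64(61.0)] -7.146562288823132 -6.3816394642884555 -6.720745110570078 -7.543477716546079
dish ((493.8136901855469, -119.69877624511719), 80.03337860107422)
wide top [[ 464.3  -96.3]
 [ 458.  -139. ]
 [ 473.3  -96.8]
 [ 468.8 -139.5]] [ 466.08452422 -117.89232761] -8.398250334146212 -6.018955943998606 43.11307953787547
wide side [[ 474.8  -96. ]
 [ 467.   -96.4]
 [ 462.8 -138.8]
 [ 471.7 -140.2]] [ 469.05396802 -117.85428501] 44.315255900705225 7.841128752497567 -4.064803147423547 -5.685384547704103
narrow side [[ 524.4 -113.4]
 [ 515.9 -114.4]
 [ 515.3 -133.6]
 [ 523.6 -133.1]] [ 519.82601393 -123.61054981] 19.774294883208828 -2.128837582638795
```

```bash
python3 -c "
from h import *
togo((467.3,-116.3,160),np.radians(83))"
```

```text
t 8.97 pos [ 428.9 -361.   201.5] rot [-3.141  0.    -1.134] F [ 0.4  0.9 -0.3] w 87.7 q [ 0.74  0.35 -0.16  1.8   0.06  1.   -0.58]
travel [-205.4 -138.4   41.6]
spin 32.1
```

```bash
python3 -m handwheel '[{"travel":[-25,-17,0],"spin":4},{"travel":[-65,-44,0],"spin":12},{"travel":[-105,-71,0],"spin":19},{"travel":[-145,-98,0],"spin":26},{"travel":[-180,-121,0],"spin":32}]' 0.75 4; python3 -c "
from h import *
togo((467.3,-116.3,140),np.radians(83))"
```

```text
t: 9.6
position: [461.6, -144.7, 200.5]
tcp_rot: [3.14, 0.001, -1.695]
contact_force: [0.5, -0.7, -0.1]
width: 66.0
t 9.60 pos [ 461.6 -144.7  200.5] rot [ 3.140e+00  1.000e-03 -1.695e+00] F [ 0.5 -0.7 -0.1] w 66.0 q [ 0.35  0.23 -0.17  1.97  0.05  0.95 -1.54]
travel [-28.8  -2.3  60.6]
spin -0.1
```

```bash
python3 -m handwheel '[{"travel":[-15,-1,0],"spin":0},{"travel":[-27,-2,20],"spin":0},{"travel":[-29,-2,45],"spin":0},{"travel":[-29,-2,60],"spin":0},{"travel":[-29,-2,60],"spin":0}]'; python3 -c "
from h import *
togo((467.3,-116.3,65),np.radians(83))
c=snap('side','4');crop(c,240,140,340,250,5,'s4c')"
```

```text
t: 10.22
position: [465.9, -116.1, 139.2]
tcp_rot: [3.136, 0.001, -1.695]
contact_force: [0.2, -0.2, 0.0]
width: 66.0
t 10.22 pos [ 465.9 -116.1  139.2] rot [ 3.136e+00  1.000e-03 -1.695e+00] F [ 0.2 -0.2  0. ] w 66.0 q [ 0.3   0.31 -0.19  2.04  0.08  0.81 -1.63]
travel [ 0.2 -1.8 74.2]
spin -0.1
```

View pics/s4c.png

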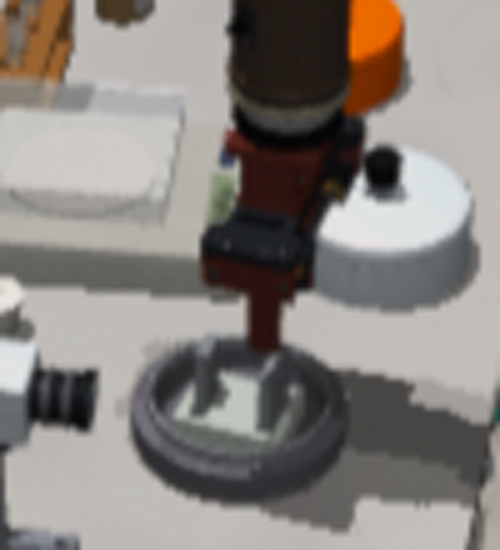

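The finger (crop ~(265,330)) is in line with the wide coupon (~(268,365)). Descend and close gently.

```bash
python3 -m handwheel '[{"travel":[0,-1,25],"spin":0},{"travel":[0,-1,50],"spin":0},{"travel":[0,-1,66],"spin":0},{"travel":[0,-1,74],"spin":0},{"travel":[0,-1,74],"spin":0}]'; python3 -m handwheel '[{"travel":[0,0,0],"spin":0},{"travel":[0,0,0],"spin":0},{"travel":[0,0,0],"spin":0}]' 0 4; python3 -m handwheel '[{"travel":[0,0,0],"spin":0},{"travel":[0,0,0],"spin":0}]' 0 4; python3 -c "
from h import *
togo((467.3,-116.3,65),np.radians(83))"
```

```text
t: 10.9
position: [467.4, -116.3, 66.1]
tcp_rot: [3.138, 0.001, -1.695]
contact_force: [0.2, -0.2, -0.3]
width: 66.0
t: 11.28
position: [467.8, -116.3, 66.6]
tcp_rot: [3.139, 0.001, -1.695]
contact_force: [-0.5, 0.8, 2.8]
width: 43.8
t: 11.52
position: [467.8, -116.3, 66.7]
tcp_rot: [3.139, 0.001, -1.695]
contact_force: [0.6, 0.3, -0.4]
width: 43.8
t 11.53 pos [ 467.8 -116.3   66.7] rot [ 3.139e+00  1.000e-03 -1.695e+00] F [ 0.6  0.3 -0.4] w 43.8 q [ 0.28  0.43 -0.17  2.09  0.12  0.64 -1.66]
travel [0.  0.5 1.7]
spin -0.1
```

```bash
python3 -m handwheel '[{"travel":[0,0,0],"spin":0},{"travel":[0,0,0],"spin":0},{"travel":[0,0,-4],"spin":0},{"travel":[0,0,-10],"spin":0},{"travel":[0,0,-20],"spin":0}]' 0 40; python3 -m handwheel '[{"travel":[0,0,-25],"spin":0},{"travel":[0,0,-55],"spin":0},{"travel":[0,0,-85],"spin":0},{"travel":[0,0,-112],"spin":0},{"travel":[0,0,-112],"spin":0}]'; python3 -c "
from h import *
togo((436.2,65.7,200.7),np.radians(92.5))
c=snap('side','5');crop(c,220,120,340,250,4.5,'s5c')"
```

```text
t: 12.15
position: [467.6, -116.3, 87.1]
tcp_rot: [3.138, 0.001, -1.695]
contact_force: [-0.2, -0.0, -1.5]
width: 43.8
t: 12.78
position: [469.2, -116.7, 201.3]
tcp_rot: [-3.14, 0.001, -1.695]
contact_force: [0.1, 0.8, -2.0]
width: 43.6
t 12.78 pos [ 469.2 -116.7  201.3] rot [-3.140e+00  1.000e-03 -1.695e+00] F [ 0.1  0.8 -2. ] w 43.6 q [ 0.31  0.23 -0.2   1.97  0.05  0.94 -1.6 ]
travel [-176.9   55.4    0.7]
spin -9.6
```

View pics/s5c.png

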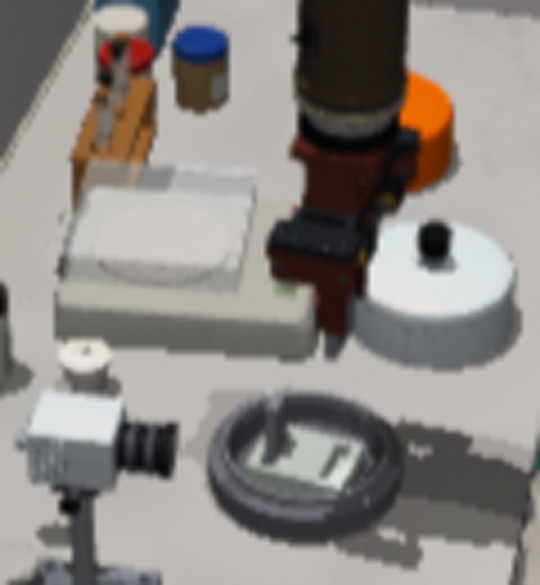

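Coupon is out (tip at crop ~(333,345)), narrow one still standing (~(275,415)). Move to the viewing point.

```bash
python3 -m handwheel '[{"travel":[-15,15,0],"spin":-1},{"travel":[-45,30,0],"spin":-3},{"travel":[-80,40,0],"spin":-5},{"travel":[-115,48,0],"spin":-7},{"travel":[-145,55,0],"spin":-9}]'; python3 -c "
from h import *
togo((436.2,65.7,200.7),np.radians(92.5))"
```

```text
t: 13.45
position: [429.8, 36.1, 198.9]
tcp_rot: [3.138, 0.001, -1.535]
contact_force: [0.5, -0.6, -0.8]
width: 43.9
t 13.45 pos [429.8  36.1 198.9] rot [ 3.138e+00  1.000e-03 -1.535e+00] F [ 0.5 -0.6 -0.8] w 43.9 q [ 0.11  0.16 -0.34  2.08  0.06  0.92 -1.79]
travel [-29.4  -7.5  -1.8]
spin -0.5
```

```bash
python3 -m handwheel '[{"travel":[-10,-3,-1],"spin":0},{"travel":[-20,-5,-2],"spin":-0.5},{"travel":[-28,-7,-2],"spin":-0.5},{"travel":[-29,-7,-2],"spin":-0.5},{"travel":[-29,-7,-2],"spin":-0.5}]'; python3 -c "
from h import *
togo((436.2,65.7,200.7),np.radians(92.5))
snap('top','6');c=snap('side','6');crop(c,180,120,340,280,3.7,'s6c');crop(cam('top','6'),190,140,310,260,4.5,'t6c')
W=cloud(c)
m=(W[...,2]>145)&(W[...,2]<176)&(abs(W[...,0]-436)<25)&(abs(W[...,1]-66)<45);P=W[m];print(len(P),P.min(0).round(),P.max(0).round(),P.mean(0).round(1))
k,l,st,ce=cv2.connectedComponentsWithStats(m.astype(np.uint8));print(st)
"
```

```text
t: 14.08
position: [435.7, 64.8, 200.8]
tcp_rot: [3.138, 0.001, -1.527]
contact_force: [-0.3, 0.4, -1.9]
width: 43.7
t 14.07 pos [435.7  64.8 200.8] rot [ 3.138e+00  1.000e-03 -1.527e+00] F [-0.3  0.4 -1.9] w 43.7 q [ 0.07  0.17 -0.36  2.05  0.07  0.93 -1.86]
travel [-0.9 -0.5  0.1]
spin -0.0
21 [430.  69. 149.] [441.  91. 172.] [434.7  84.9 159.1]
[[     0      0    560    420 235179]
 [   292    231      5      6     21]]
```

View pics/s6c.png

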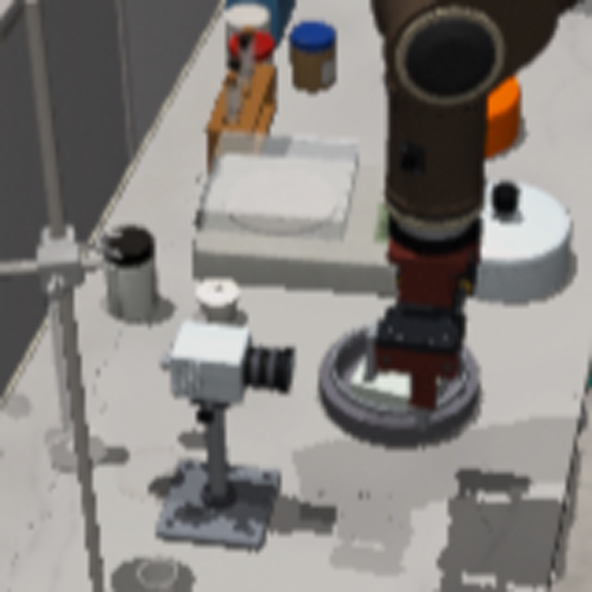

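View pics/t6c.png

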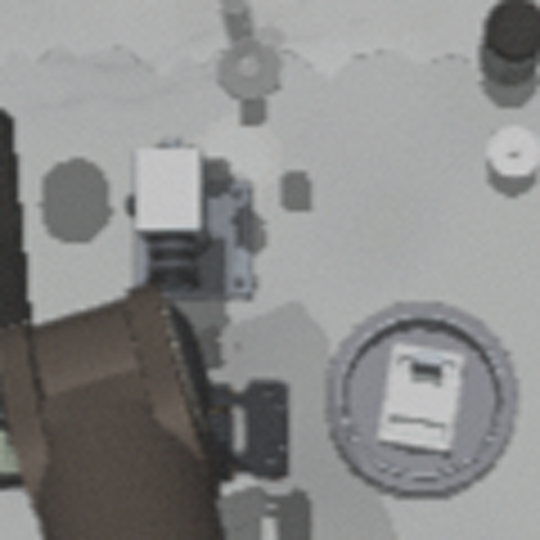

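```bash
python3 -m handwheel '[{"travel":[-0.5,-0.5,0],"spin":0},{"travel":[-0.5,-0.5,0],"spin":0},{"travel":[-0.5,-0.5,0],"spin":0}]'; python3 - <<'E'
from h import *
from bench import r
togo((436.2,65.7,200.7),np.radians(92.5))
s=cam("side","6")
for X in((556,71,180),(436,66,180)): print(X,(proj(s,X)-(180,120))*3.7)
W=cloud(s)
m=(W[...,2]>86)&(W[...,2]<97)&(np.hypot(W[...,0]-429,W[...,1]+361)<90);P=W[m];print("lid top",len(P),P.mean(0),np.median(P[:,2]))
m=(W[...,2]>60)&(W[...,2]<86)&(np.hypot(W[...,0]-519,W[...,1]+122)<25);print("narrow",m.sum(),W[m].mean(0))
for nm,X in dict(crucible=None).items(): pass
a,b=cam("top","0")["image"].astype(int),cam("top","6")["image"].astype(int)
d=abs(a-b).max(-1)>60
for nm,(x0,y0,x1,y1) in dict(crucible=(130,238,158,262),watch=(170,222,205,252),jar_blackcap=(294,138,314,162),whitejar=(296,166,312,184)).items(): print(nm,d[y0:y1,x0:x1].sum())
print(r.sense()["qd"].round(3))
E
```

```text
t: 14.55
position: [436.2, 65.2, 200.9]
tcp_rot: [3.138, 0.001, -1.528]
contact_force: [0.3, 0.5, -2.2]
width: 43.9
t 14.55 pos [436.2  65.2 200.9] rot [ 3.138e+00  1.000e-03 -1.528e+00] F [ 0.3  0.5 -2.2] w 43.9 q [ 0.07  0.17 -0.36  2.05  0.07  0.93 -1.86]
travel [-0.5  0.   0.2]
spin -0.0
(556, 71, 180) [288.80487599 370.2347642 ]
(436, 66, 180) [424.68747187 386.88966267]
lid top 27 [ 426.27103128 -354.81556609   93.06349181] 93.90233531117498
narrow 20 [ 521.58874885 -114.31947143   73.47542005]
crucible 0
watch 266
jar_blackcap 0
whitejar 0
[ 0.001 -0.001 -0.    -0.     0.001 -0.     0.001]
```

```bash
python3 - <<'E'
from h import *
from bench import r
s=cam("side","6");W=cloud(s)
m=(W[...,2]>50)&(W[...,2]<75)&(np.hypot(W[...,0]-429,W[...,1]+361)<85);P=W[m];print("lid",len(P),P.mean(0),np.median(P[:,2]))
a,b=cam("side","0")["image"].astype(int),s["image"].astype(int)
d=abs(a-b).max(-1)>60
print("watch",d[285:310,270:295].sum(),"crucible",d[315:352,270:300].sum())
E
```

```text
lid 407 [ 404.35246753 -343.41105706   60.85759008] 61.33293506289943
watch 0 crucible 0
```

```bash
python3 -c "
from bench import r
print(r.finish_job())"
```

```text
the job is handed in; nothing more can be done
None
```

I lifted the lid off by its knob, set it down at about (429, -361) mm under light contact, about 250 mm from the chamber, and let go. I then took the wider coupon out by its side edges and handed the job in at 14.6 s while holding it in front of the inspection camera. No verdict was reported.

**Coupon:**
- By arm pose and grasp offset, its middle is at about (436, 65, 180) mm, within 1 mm of the viewing point I computed.
- That point relies on my camera position, good to a few mm, and on the camera's yaw. I took 2.5° for the yaw; individual edges read from about 0.5° to 7°, against the allowed 8.6°.
- The grip was set to 40 N, the jaws read 43.9 mm and the arm was still.

**Lid:** its top measures 61 mm high against the expected 62 mm, so it stands flat on the worktop.

**Narrow coupon:** it still stands in its slot in the last pictures. Its mean depth reading was partly hidden and biased in y, as in earlier side views.

**Bystanders:** the crucible, sample jar and stopwatch show no change. The top-view check of the stopwatch did flag a difference, most likely because the arm covered it there; the side view shows none.

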